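# Find the tight spot in an equipment slide runner

### The job

The blue carriage on the slide runner binds somewhere along its track. Slide it gently along by its black grip, pushing the orange marker ahead of it, until you feel it run firmly into the tight spot, without forcing it any deeper; then back the carriage off by about 15 mm so that it stands free, let go, and leave the marker behind to show where the carriage got to. Let only the carriage move the marker, and do not disturb the other things on the bench.

Things in the scene. Friction and masses are not known exactly. Their poses are not given: they have to be found in the camera images.
- rail: Slide runner fixed on a 130 x 460 mm plywood board on the bench; origin: centre of the board's underside. y runs along the track, x across, z up. 56 mm wide channel, 440 mm long, deck top at z = 38 mm, slot along x = 0. The carriage starts near the -y end and is slid to +y. The tight spot is hidden: it is met with the carriage's centre somewhere from y = -10 to +90 mm.
- carriage_grip (a point): Centre of the carriage's black upright grip fin: 16 mm thick (rail x), 30 mm long (rail y), 46 mm high, from 48 to 94 mm above the bench, this point at 71 mm. It stands mid-way on the blue saddle plate, 56 mm (x) by 60 mm (y). About 0.3 kg, captive in the rail's slot, axes as the rail's, about 2 mm of sideways play; it slides along rail y with 1 to 2 N.
- marker: Orange drag marker riding on the deck ahead (+y) of the carriage: 50 mm (rail x) by 24 mm (rail y) by 14 mm high. Origin: centre of its underside. It slides along rail y with about 0.8 N of friction and stays where it is left. When the saddle plate touches it, its origin is 42 mm ahead of the carriage's grip point along rail y.
- tight (a joint): How far (m) the carriage is pressed into the hidden tight spot; 0 while free. Springy: resistance starts from nothing and grows about 2 N per mm pushed in, on top of 1 to 3 N to slide carriage and marker; it pushes the carriage back out if let go. 1.5 mm or more, kept up a moment, is firmly met; past 10 mm (20 N) is forced. It does not tell where the spot lies.
- tube_big: Bystander: big glass valve standing upright near the runner, 36 mm diameter, 95 mm high; origin under its centre.
- tube_small: Bystander: small glass valve standing upright, 24 mm diameter, 60 mm high; origin under its centre.
- screwdriver: Bystander: red-handled screwdriver 180 mm long lying beside the runner; its x axis runs along it.
- jar: Bystander: small jar, 44 mm diameter, 45 mm high; origin under its centre.
- knob_cap: Bystander: loose black control knob, 32 mm diameter, 18 mm high; origin under its centre.
- mug: Bystander: blue mug, 80 mm diameter, 90 mm high; origin under its centre.
There are look-alikes about, which are no part of the job. What is shaped like the part that bears carriage_grip but pink or purple is not meant.

How it is judged:
By the outcome, as a careful person would: the job done as asked, in the order asked, and still so for the second after the job is handed in, with the robot touching nothing.
It also fails if it takes over 58 s, if anything falls off the work surface, if the arm or the gripper's body presses on something with over 40 N, if the wrist force passes 120 N, or if a joint passes its speed limit or range.

### The arm

A 7-joint arm with a two-finger parallel gripper is mounted at the origin on the work surface. World frame = base frame: x ahead of the robot, y to its left, z up, the work surface at z = 0. Lengths are in m, angles in degrees, forces in N, time in s.
With the tool pointing down it reaches from about 0.425 to 0.825 m from the base axis. Payload 3.6 kg.
Tool frame: the origin (TCP) lies midway between the tips of the shut fingers; the grasp point (between the pads) lies 19 mm behind it; y points along the fingers, x is the direction in which the jaws open and shut, and the axes are right-handed (so a half turn about y gives the same grasp; the last joint's range is limited). The gripper opens to 93 mm and grips with 3 to 60 N. Pads are 15 mm wide; open, the fingers measure 128 mm over their backs; the gripper's body (75 mm by 188 mm) begins 65 mm behind the grasp point.
Start: joints at [67.466, 35.231, -0.722, 81.555, 0.464, 63.22, -2.315], TCP at [0.233, -0.607, 0.219] pointing down, gripper open.
Joint ranges: [-178.69, 178.69], [-17.37, 117.87], [-77.05, 75.6], [15.02, 138.74], [-78.02, 258.01], [0.78, 113.62], [-162.83, 162.83]. Speed limits (degrees/s): [159.86, 159.86, 180, 180, 180, 180, 180].

### API

Orientations are given as [roll, pitch, yaw] about the fixed x, y, z axes, in that order (R = Rz(yaw) Ry(pitch) Rx(roll)).
In Python, from workcell import readout, read_camera, workorder gives the robot as it stands. The module is installed in compiled form; this text tells all that it offers.
- The arm moves only by the tool drive_tool, never from a script. Its argument "increments" is a list of rows, each an object of numbers: "x", "y", "z": the shift along the tool's x, y, z in cm; "twist": the turn about the tool's y in degrees. In form: [{"x": .., "y": .., "z": .., "twist": ..}, ...]. A call has 1 to 20 rows; each row is the pose to reach, as a shift and turn from the pose measured when the call began, along the tool's axes at that moment; what a row does not reach only later rows make up. A row lasts 1/8 s, in which the tool goes at most 62.5 mm and 10.7 degrees, less where a joint would pass 70% of its speed; a pose out of reach is approached as far as the arm can. A call with a gripper value outside its range is refused whole. "jaw" is the opening, from -1 (shut) to 1 (fully open), set as the call begins (left out, the last holds). The fingers move at their own pace and stop on an object; "squeeze" is the grip in N (left out, the last holds). Time passes only in rows, so rows that repeat a pose let the fingers close. It gives the time, the measured TCP pose, the force and the opening at its end, in the units of the state.
- readout.read_state(): the state, without advancing time (a new reading comes with each control period).
- read_camera(name): name is "scene" or "side" or "wrist"; returns a dict with "image" (384x512x3 uint8, red, green, blue), "fov_y" (degrees; the focal length in pixels is half the picture's height over the tangent of half this angle, whatever the lens; pixels are square), "cx", "cy" (the principal point, pixels), "rvec" (rotation vector, rad) and "tvec" (3), from world to camera coordinates, as OpenCV has them. Camera axes: x right, y down, z forward; pixel columns grow to the right and rows downward; lengths in m; the calibration is good to about 2 mm. A picture is of the moment at which its call begins. There is no depth.
- workorder.finish_job(): hands the job in, once; it reports no verdict.
The state is a dict: "t": time; "joint_positions": joint angles; "dq": joint speeds; "joint_efforts": joint torques, N m; "tcp_pos": TCP position; "tool_rot": TCP orientation; "ft_force": force on the tool from outside, world axes, zero at the start; "wrist_torque": the same for the moment, N m; "width": finger opening in m.
Only numpy, scipy, OpenCV 4.12 (cv2) and the standard library are available. Lean on these libraries where they do the work, as an engineer would, in place of code of your own. Each camera call takes 0.05 s, during which the arm holds its last target.

## Working session

There is one attempt and no reset: what is moved stays moved. The work goes in short steps, Python scripts to look and compute and a tool call to move; the robot and the scene stay as the last step left them, time stands still between calls to the robot, and variables do not carry over. Pictures are saved under pics/ and viewed, and the job is handed in when it is done.

Besides the shell and the picture viewer there is one more tool, called after ">>>" in YAML: its name, and indented under it one key for each argument. drive_tool: Moves the arm, as the interface text tells. Its arguments: {"type":"object","properties":{"increments":{"type":"array"},"jaw":{"type":"number"},"squeeze":{"type":"number"}},"required":["increments"]}

```bash
mkdir -p pics
cat > h.py <<'E'
import numpy as np, cv2
from workcell import readout, read_camera, workorder
def cam(n,fn=None):
    c=read_camera(n); 
    if fn: cv2.imwrite('pics/'+fn,cv2.cvtColor(c['image'],cv2.COLOR_RGB2BGR))
    h,w=c['image'].shape[:2]; f=h/2/np.tan(np.radians(c['fov_y'])/2)
    c['K']=np.array([[f,0,c['cx']],[0,f,c['cy']],[0,0,1]]); c['R']=cv2.Rodrigues(np.array(c['rvec'],float))[0]; c['t']=np.array(c['tvec'],float).ravel()
    return c
def ray(c,u,v):
    d=c['R'].T@np.linalg.inv(c['K'])@np.array([u,v,1.]); return -c['R'].T@c['t'],d
def onz(c,u,v,z):
    o,d=ray(c,u,v); return o+d*(z-o[2])/d[2]
def proj(c,p):
    q=c['K']@(c['R']@np.array(p)+c['t']); return q[:2]/q[2]
E
python3 - <<'E'
from h import *
for n in ['scene','side','wrist']:
    c=cam(n,n+'0.png'); print(n,c['fov_y'],-c['R'].T@c['t'], c['R'][2])
s=readout.read_state(); print(s)
E
```

```text
scene 52.32037775515075 [ 1.14128034 -0.81556686  0.71329155] [-0.52542672  0.65094254 -0.54790562]
side 54.59776273358022 [0.3110137  0.69299418 0.54287516] [ 0.25858339 -0.82041644 -0.50995244]
wrist 63.32117744745281 [ 0.30143848 -0.58127145  0.38317874] [-0.24728971 -0.09178573 -0.96458446]
{'t': 0.15, 'joint_positions': array([67.46787916, 35.27456514, -0.72447924, 81.6173459 ,  0.46643208,
       63.21988734, -2.31501092]), 'dq': array([ 0.01595177, -0.26045495, -0.05241651, -0.25599426,  0.0144306 ,
       -0.03809807, -0.08003645]), 'joint_efforts': array([ 6.77296630e-04, -4.59351003e+01,  2.09677289e-01, -1.65942317e+01,
       -6.10331423e-02,  1.82141690e-02,  1.41789606e-04]), 'tcp_pos': array([ 0.2328927 , -0.60621636,  0.21778609]), 'tool_rot': array([-90.00202607,   0.10887133, -68.98046491]), 'ft_force': array([-0.24545322, -0.08338112, -0.56431687]), 'wrist_torque': array([ 0.00310644, -0.00656793, -0.02154811]), 'width': 0.09301849387655645}
```

View pics/scene0.png

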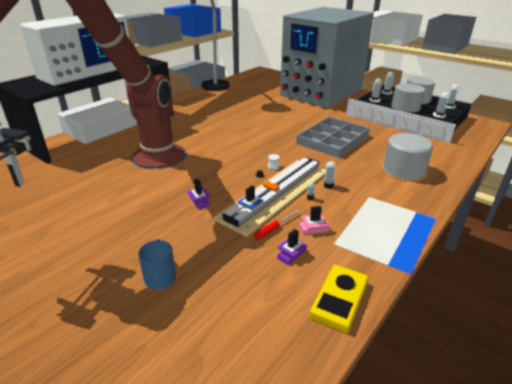

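View pics/side0.png

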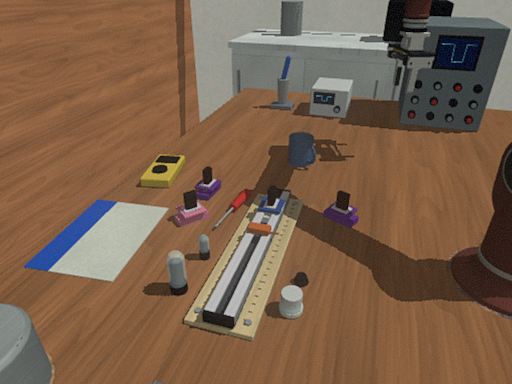

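View pics/wrist0.png

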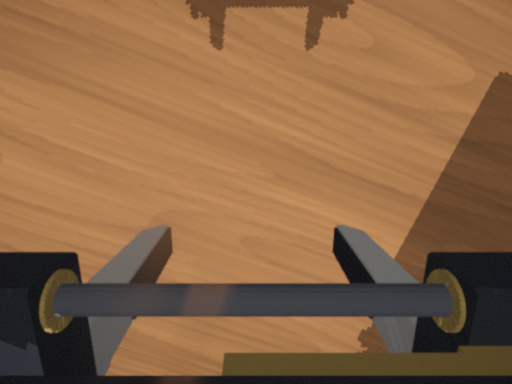

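The scene view shows the blue carriage on the rail at about (250,198), with the marker at (271,184). The look-alikes are purple at (199,195), purple at (292,247) and pink at (316,221). The side view has the blue carriage at (272,200) and the marker at (260,228). Only the blue one sits on the runner, so I'll confirm it in a crop.

Run:
```python
import cv2,numpy as np
a=cv2.imread('pics/scene0.png')[140:245,200:350]; b=cv2.imread('pics/side0.png')[175:345,180:320]
a=cv2.resize(a,None,fx=4,fy=4,interpolation=cv2.INTER_CUBIC);b=cv2.resize(b,None,fx=3.4,fy=3.4,interpolation=cv2.INTER_CUBIC)
cv2.imwrite('pics/c1.png',a);cv2.imwrite('pics/c2.png',b)
```

```text
(no output)
```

View pics/c1.png

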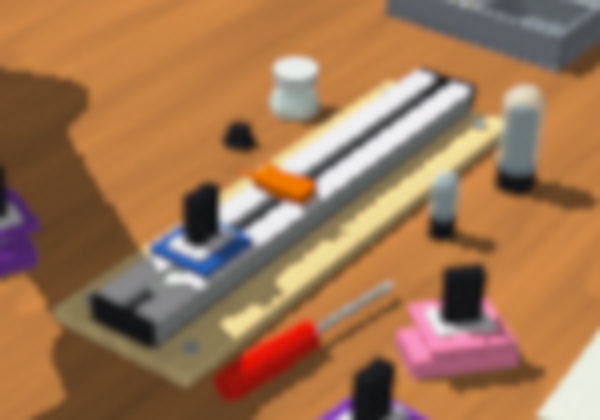

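View pics/c2.png

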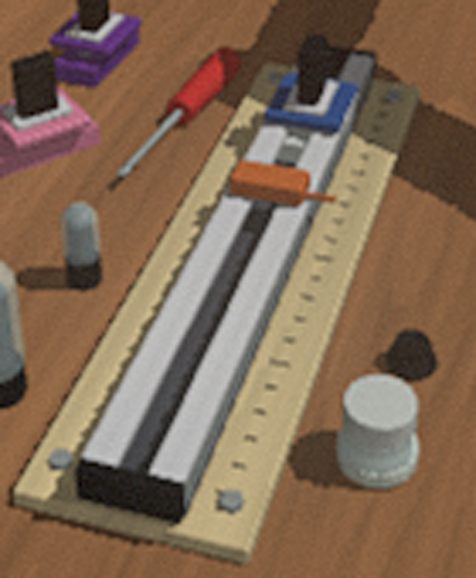

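Run:
```python
from h import *
a=cam('scene');b=cam('side')
S=lambda u,v:(200+(u+.5)/4-.5,140+(v+.5)/4-.5)
D=lambda u,v:(180+(u+.5)/3.4-.5,175+(v+.5)/3.4-.5)
for n,c,p,z in [('sc farL',a,S(425,70),.038),('sc farR',a,S(472,88),.038),('sc nearL',a,S(92,295),.038),('sc nearR',a,S(158,325),.038),
 ('sd nearL',b,D(80,465),.038),('sd nearR',b,D(188,487),.038),('sd farR',b,D(373,58),.038),
 ('sc fin top',a,S(204,187),.094),('sd fin top',b,D(318,42),.094),('sc fin bottom',a,S(201,242),.048),
 ('sc mk',a,S(284,180),.052),('sd mk',b,D(270,177),.052),
 ('big sc',a,S(515,185),0),('small sc',a,S(442,233),0),('big sd',b,(178,291),0),('small sd',b,(205,257),0),('sdr tip',b,(215,228),.01),('sdr butt',b,(248,193),.015),
 ('pink',a,(316,230),0),('jar',a,S(294,110),0),('knob',a,S(240,145),0),('mug',a,(160,280),0)]:
    print(n,onz(c,*p,z).round(4))
# fin via mask
for c,bx in [(a,(240,182,262,206)),(b,(262,180,286,212))]:
    im=c['image'][bx[1]:bx[3],bx[0]:bx[2]]; 
    m=im.max(2)<55; v,u=np.nonzero(m); print('dark',u.min()+bx[0],u.max()+bx[0],v.min()+bx[1],v.max()+bx[1],u.mean()+bx[0],v.mean()+bx[1], onz(c,u.mean()+bx[0],v.mean()+bx[1],.071))
```

```text
sc farL [0.4863 0.2931 0.038 ]
sc farR [0.5377 0.2911 0.038 ]
sc nearL [ 0.4897 -0.1572  0.038 ]
sc nearR [ 0.5505 -0.1538  0.038 ]
sd nearL [0.5356 0.293  0.038 ]
sd nearR [0.4783 0.2893 0.038 ]
sd farR [ 0.489  -0.1516  0.038 ]
sc fin top [ 0.515  -0.0597  0.094 ]
sd fin top [ 0.512  -0.0678  0.094 ]
sc fin bottom [ 0.5165 -0.065   0.048 ]
sc mk [0.5151 0.0403 0.052 ]
sd mk [0.5126 0.044  0.052 ]
big sc [0.6235 0.2277 0.    ]
small sc [0.615  0.1249 0.    ]
big sd [0.6217 0.2309 0.    ]
small sd [0.6137 0.1209 0.    ]
sdr tip [0.6298 0.0263 0.01  ]
sdr butt [ 0.6049 -0.1476  0.015 ]
pink [ 0.7187 -0.0069  0.    ]
jar [0.3989 0.2112 0.    ]
knob [0.3999 0.1296 0.    ]
mug [ 0.5245 -0.4237  0.    ]
dark 247 253 187 200 250.0581395348837 193.34883720930233 [ 0.51544413 -0.06288971  0.071     ]
dark 267 285 185 205 273.24242424242425 194.1010101010101 [ 0.51258522 -0.07265268  0.071     ]
```

```bash
cat >> h.py <<'E'
from scipy.spatial.transform import Rotation as Ro
def tool_delta(p):
    s=readout.read_state(); R=Ro.from_euler('xyz',s['tool_rot'],degrees=True).as_matrix()
    print('tcp',s['tcp_pos'].round(4),'rot',s['tool_rot'].round(2),'d cm',(R.T@(np.array(p)-s['tcp_pos'])*100).round(2),'f',s['ft_force'].round(2),'w',round(s['width'],4),'t',s['t'])
E
python3 - <<'E'
from h import *
tool_delta([.515,-.066,.2])
E
```

```text
tcp [ 0.233  -0.6064  0.2181] rot [-9.000e+01  7.000e-02 -6.898e+01] d cm [-40.33   1.86  45.71] f [ 0.18  0.6  -0.31] w 0.0929 t 0.25
```

>>> drive_tool:
  increments:
    - {"x":-1.3,"y":0.1,"z":1.4,"twist":-2}
    - {"x":-4,"y":0.2,"z":4.5,"twist":-7}
    - {"x":-7,"y":0.3,"z":7.9,"twist":-12}
    - {"x":-10,"y":0.4,"z":11.3,"twist":-17}
    - {"x":-13,"y":0.6,"z":14.7,"twist":-22}
    - {"x":-16,"y":0.7,"z":18.1,"twist":-27}
    - {"x":-19,"y":0.8,"z":21.5,"twist":-33}
    - {"x":-22,"y":1,"z":24.9,"twist":-38}
    - {"x":-25,"y":1.1,"z":28.3,"twist":-43}
    - {"x":-28,"y":1.3,"z":31.7,"twist":-48}
    - {"x":-31,"y":1.4,"z":35.1,"twist":-54}
    - {"x":-34,"y":1.6,"z":38.5,"twist":-59}
    - {"x":-37,"y":1.7,"z":41.9,"twist":-64}
    - {"x":-39.3,"y":1.8,"z":44.5,"twist":-68}
    - {"x":-40.3,"y":1.9,"z":45.7,"twist":-70}
    - {"x":-40.3,"y":1.9,"z":45.7,"twist":-70}
    - {"x":-40.3,"y":1.9,"z":45.7,"twist":-70}
  jaw: 1

```text
t: 2.38
tcp_pos: [0.5143, -0.0684, 0.1994]
tool_rot: [-90.0, 0.1, 0.8]
ft_force: [-1.1, 0.5, -0.5]
width: 0.0933
```

Run:
```python
from h import *
c=cam('wrist','w1.png'); cam('scene','s1.png')
tool_delta([.515,-.066,.058])
for p in [(.515,-.066,.094),(.512,.292,.038),(.520,-.155,.038)]: print(proj(c,p))
```

```text
tcp [ 0.5144 -0.0682  0.1995] rot [-9.0e+01  6.0e-02  8.3e-01] d cm [ 0.07 14.15  0.22] f [-0.29 -0.54  0.57] w 0.0929 t 2.475
[252.94217298 188.46068694]
[ 255.78151707 -280.57540042]
[256.10969128 251.47050239]
```

View pics/w1.png

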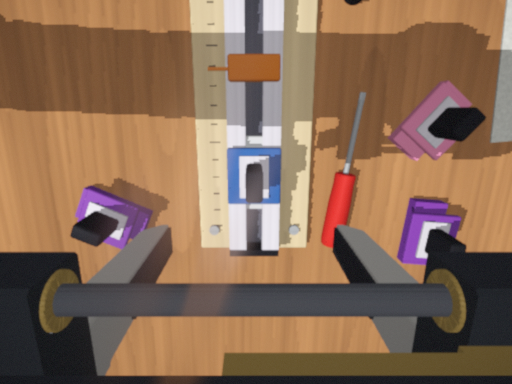

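The wrist view shows the blue saddle at (254,176), the fin top at (254,180), and the marker at (254,67). The rail runs almost vertically in the picture. Next I'll measure from this view.

Run:
```python
from h import *
c=cam('wrist'); im=c['image']; hsv=cv2.cvtColor(im,cv2.COLOR_RGB2HSV)
def blob(m,z,n):
    k,l,st,ce=cv2.connectedComponentsWithStats(m.astype(np.uint8)); i=1+np.argmax(st[1:,4]); x,y,w,h=st[i,:4]
    print(n,st[i],[onz(c,u,v,z)[:2].round(4) for u,v in [(x-.5,y+h/2-.5),(x+w-.5,y+h/2-.5),(x+w/2-.5,y-.5),(x+w/2-.5,y+h-.5)]])
roi=np.zeros(im.shape[:2],bool); roi[20:245,200:310]=1
blob((hsv[...,0]>100)&(hsv[...,0]<125)&(hsv[...,1]>140)&roi,.048,'saddle')
blob((hsv[...,0]<14)&(hsv[...,1]>200)&roi&(np.arange(512)[None]>224),.052,'marker')
# slot edges and deck edges by row
for v in (15,35,100,120):
    g=im[v,200:310].astype(int).sum(1); print(v,(g//3).tolist()[15:95])
for u,v in [(254.5,172)]: pass
blob((im.max(2)<70)&roi&(np.arange(384)[:,None]>155)&(np.arange(384)[:,None]<207),.094,'fin')
```

```text
saddle [230 149  40  52 377] [array([ 0.4908, -0.0631]), array([ 0.5324, -0.0625]), array([ 0.5113, -0.0358]), array([ 0.5119, -0.0909])]
marker [273  78   3   2   3] [array([0.5323, 0.0311]), array([0.5352, 0.0312]), array([0.5337, 0.032 ]), array([0.5338, 0.0303])]
15 [204, 204, 203, 203, 202, 201, 201, 201, 209, 223, 231, 232, 234, 232, 230, 231, 231, 230, 229, 230, 231, 233, 233, 233, 231, 229, 229, 228, 212, 157, 87, 74, 73, 73, 75, 74, 78, 75, 75, 74, 73, 73, 75, 81, 94, 111, 118, 148, 201, 229, 232, 233, 234, 231, 230, 230, 230, 229, 229, 230, 232, 233, 233, 231, 229, 228, 227, 221, 190, 142, 133, 132, 134, 135, 135, 136, 136, 139, 140, 142]
35 [142, 140, 140, 139, 138, 135, 136, 134, 136, 151, 163, 165, 166, 167, 165, 164, 164, 165, 163, 162, 164, 166, 166, 166, 165, 162, 162, 161, 155, 126, 84, 74, 76, 75, 77, 76, 79, 78, 76, 74, 74, 76, 75, 79, 75, 73, 80, 104, 143, 163, 165, 165, 167, 163, 166, 165, 162, 162, 162, 163, 165, 167, 166, 164, 161, 162, 162, 156, 145, 136, 133, 137, 137, 137, 138, 137, 138, 140, 142, 143]
100 [140, 141, 140, 140, 139, 139, 138, 136, 137, 135, 1
[... 156 characters left out ...]
72, 73, 83, 121, 155, 164, 166, 165, 164, 164, 164, 162, 161, 160, 161, 163, 164, 165, 163, 160, 161, 163, 154, 137, 137, 139, 138, 140, 139, 137, 140, 141, 142, 142, 143, 144]
120 [182, 183, 183, 182, 182, 181, 180, 178, 177, 176, 176, 172, 166, 165, 167, 167, 167, 165, 164, 163, 162, 163, 163, 165, 166, 164, 164, 162, 160, 148, 110, 81, 77, 77, 76, 77, 74, 73, 75, 73, 74, 74, 75, 72, 75, 75, 84, 128, 160, 164, 165, 166, 164, 163, 163, 162, 161, 160, 161, 163, 163, 163, 162, 161, 161, 157, 147, 138, 140, 141, 142, 141, 141, 140, 141, 143, 144, 142, 144, 145]
fin [247 165  12  10  86] [array([ 0.5092, -0.0486]), array([ 0.5198, -0.0485]), array([ 0.5144, -0.0441]), array([ 0.5146, -0.0531])]
```

Run:
```python
from h import *
c=cam('wrist')
for u,v in [(253.5,15),(253.4,35),(253.3,100),(253.35,120)]: print(onz(c,u,v,.038).round(4))
for u,v in [(228,176),(281,176),(254.5,147.5),(254.5,204.5)]: print('sad',onz(c,u,v,.048).round(4))
# fin top-bottom dark in view
cv2.imwrite('pics/w2.png',cv2.resize(cv2.cvtColor(c['image'],cv2.COLOR_RGB2BGR)[40:250,200:310],None,fx=2.8*1,fy=2.8,interpolation=cv2.INTER_CUBIC))
tool_delta([.514,-.063,.058])
```

```text
[0.5136 0.0888 0.038 ]
[0.5138 0.0716 0.038 ]
[0.5146 0.012  0.038 ]
[ 0.5149 -0.0076  0.038 ]
sad [ 0.4894 -0.0644  0.048 ]
sad [ 0.5445 -0.0636  0.048 ]
sad [ 0.5165 -0.0344  0.048 ]
sad [ 0.5175 -0.095   0.048 ]
tcp [ 0.5147 -0.0676  0.1996] rot [-8.997e+01  4.000e-02  8.800e-01] d cm [-0.05 14.16  0.46] f [ 0.54 -0.5   0.43] w 0.0928 t 2.575
```

View pics/w2.png

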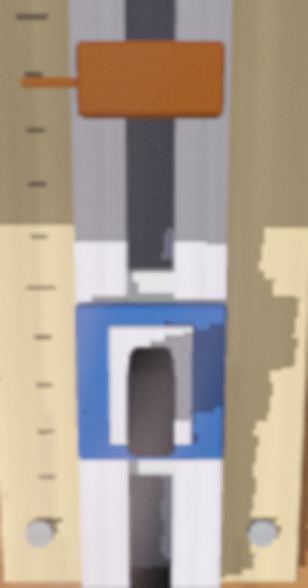

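>>> drive_tool:
  increments:
    - {"x":0.1,"y":1,"z":0.3}
    - {"x":0.1,"y":3,"z":0.3}
    - {"x":0.1,"y":5,"z":0.3}
    - {"x":0.1,"y":7,"z":0.3}
    - {"x":0.1,"y":9,"z":0.3}
    - {"x":0.1,"y":11,"z":0.3}
    - {"x":0.1,"y":12.5,"z":0.3}
    - {"x":0.1,"y":13.5,"z":0.3}
    - {"x":0.1,"y":14.1,"z":0.3}
    - {"x":0.1,"y":14.1,"z":0.3}
    - {"x":0.1,"y":14.1,"z":0.3}
  jaw: 1

```text
invalid input at $.increments[0]: expected keys x, y, z, twist
```

Run:
```python
from h import *
tool_delta([.5157,-.0645,.058])
c=cam('wrist','w3.png'); a=cam('scene'); b=cam('side')
A=cv2.resize(a['image'][150:240,210:330],None,fx=3,fy=3);B=cv2.resize(b['image'][150:240,210:330],None,fx=3,fy=3)
cv2.imwrite('pics/ab.png',cv2.cvtColor(np.hstack([A,B]),cv2.COLOR_RGB2BGR))
```

```text
tcp [ 0.5147 -0.0676  0.1996] rot [-8.997e+01  4.000e-02  8.800e-01] d cm [ 0.12 14.16  0.3 ] f [ 0.54 -0.5   0.43] w 0.0928 t 2.575
```

View pics/w3.png

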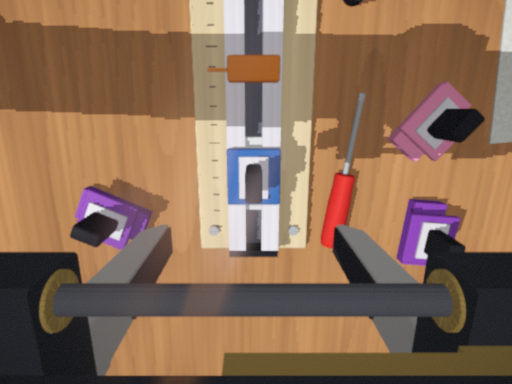

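View pics/ab.png

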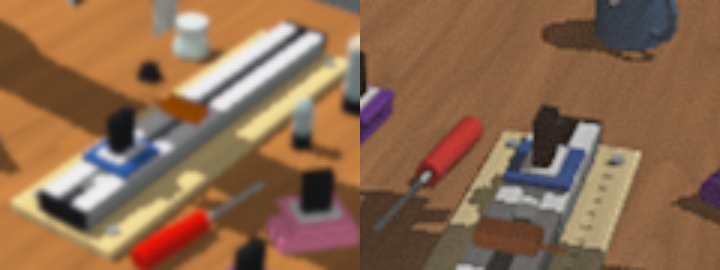

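The call was refused because every row needs all four keys. The views are unchanged: carriage at (254,176) in the wrist picture. I'll resend it with the twist included.

>>> drive_tool:
  increments:
    - {"x":0.1,"y":1,"z":0.3,"twist":0}
    - {"x":0.1,"y":3,"z":0.3,"twist":0}
    - {"x":0.1,"y":5,"z":0.3,"twist":0}
    - {"x":0.1,"y":7,"z":0.3,"twist":0}
    - {"x":0.1,"y":9,"z":0.3,"twist":0}
    - {"x":0.1,"y":11,"z":0.3,"twist":0}
    - {"x":0.1,"y":12.5,"z":0.3,"twist":0}
    - {"x":0.1,"y":13.5,"z":0.3,"twist":0}
    - {"x":0.1,"y":14.1,"z":0.3,"twist":0}
    - {"x":0.1,"y":14.1,"z":0.3,"twist":0}
    - {"x":0.1,"y":14.1,"z":0.3,"twist":0}
  jaw: 1

```text
t: 4.1
tcp_pos: [0.5162, -0.0637, 0.0591]
tool_rot: [-90.0, -0.0, 1.0]
ft_force: [0.8, 0.2, -0.6]
width: 0.0927
```

Run:
```python
from h import *
tool_delta([.5157,-.0645,.058])
c=cam('wrist','w4.png'); a=cam('scene'); b=cam('side')
A=cv2.resize(a['image'][150:240,210:330],None,fx=3,fy=3);B=cv2.resize(b['image'][150:240,210:330],None,fx=3,fy=3)
cv2.imwrite('pics/ab2.png',cv2.cvtColor(np.hstack([A,B]),cv2.COLOR_RGB2BGR))
```

```text
tcp [ 0.5162 -0.0637  0.0591] rot [-8.995e+01 -4.000e-02  9.600e-01] d cm [-0.05  0.11 -0.08] f [ 0.82  0.18 -0.64] w 0.0927 t 4.1
```

View pics/w4.png

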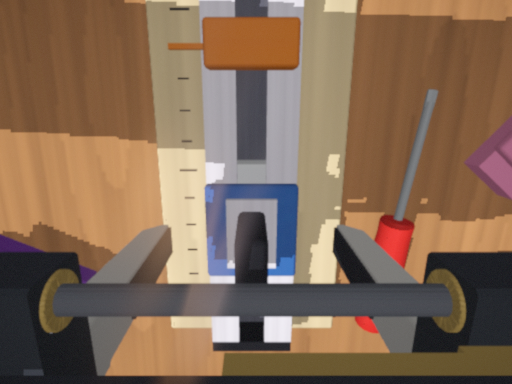

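View pics/ab2.png

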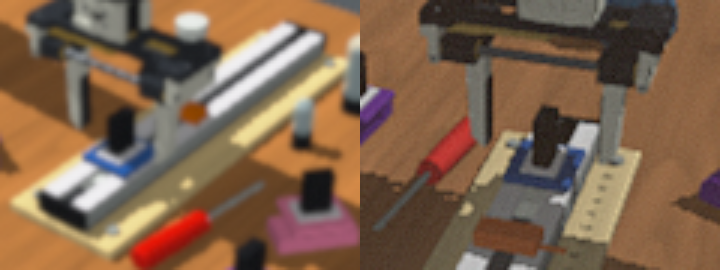

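The jaws straddle the fin, which shows at (252,235) in the wrist view between fingertips at (165,235) and (340,235). Now I'll close them.

>>> drive_tool:
  increments:
    - {"x":0,"y":0,"z":0,"twist":0}
    - {"x":0,"y":0,"z":0,"twist":0}
    - {"x":0,"y":0,"z":0,"twist":0}
    - {"x":0,"y":0,"z":0,"twist":0}
    - {"x":0,"y":0,"z":0,"twist":0}
    - {"x":0,"y":0,"z":0,"twist":0}
    - {"x":0,"y":0,"z":0,"twist":0}
    - {"x":0,"y":0,"z":0,"twist":0}
  jaw: -1
  squeeze: 25

```text
t: 5.25
tcp_pos: [0.5161, -0.0638, 0.0591]
tool_rot: [-90.0, -0.0, 1.0]
ft_force: [0.3, 0.1, -0.9]
width: 0.0178
```

Run:
```python
from h import *
for i in range(3): cam('wrist'); tool_delta([.5157,-.0645,.058])
```

```text
tcp [ 0.5161 -0.0638  0.0591] rot [-8.996e+01 -3.000e-02  9.600e-01] d cm [-0.04  0.11 -0.07] f [ 1.21 -0.24 -1.7 ] w 0.0158 t 5.3
tcp [ 0.516  -0.0638  0.0591] rot [-8.996e+01 -3.000e-02  9.500e-01] d cm [-0.04  0.11 -0.07] f [ 0.6  -0.61  0.03] w 0.0158 t 5.35
tcp [ 0.5161 -0.0638  0.0591] rot [-8.996e+01 -3.000e-02  9.500e-01] d cm [-0.04  0.11 -0.07] f [ 0.35 -0.51  0.21] w 0.016 t 5.4
```

Gripped at 16 mm. First I'll push 10.5 cm through the stretch that is free for certain, since the spot can't come before about 12 cm.

>>> drive_tool:
  increments:
    - {"x":0,"y":0,"z":0.2,"twist":0}
    - {"x":0,"y":0,"z":0.6,"twist":0}
    - {"x":0,"y":0,"z":1.1,"twist":0}
    - {"x":0,"y":0,"z":1.7,"twist":0}
    - {"x":0,"y":0,"z":2.3,"twist":0}
    - {"x":0,"y":0,"z":2.9,"twist":0}
    - {"x":0,"y":0,"z":3.5,"twist":0}
    - {"x":0,"y":0,"z":4.1,"twist":0}
    - {"x":0,"y":0,"z":4.7,"twist":0}
    - {"x":0,"y":0,"z":5.3,"twist":0}
    - {"x":0,"y":0,"z":5.9,"twist":0}
    - {"x":0,"y":0,"z":6.5,"twist":0}
    - {"x":0,"y":0,"z":7.1,"twist":0}
    - {"x":0,"y":0,"z":7.7,"twist":0}
    - {"x":0,"y":0,"z":8.3,"twist":0}
    - {"x":0,"y":0,"z":8.9,"twist":0}
    - {"x":0,"y":0,"z":9.4,"twist":0}
    - {"x":0,"y":0,"z":9.9,"twist":0}
    - {"x":0,"y":0,"z":10.3,"twist":0}
    - {"x":0,"y":0,"z":10.5,"twist":0}

```text
t: 7.9
tcp_pos: [0.5142, 0.0415, 0.0591]
tool_rot: [-90.0, -0.0, 1.0]
ft_force: [-0.8, -1.4, -1.8]
width: 0.0155
```

Run:
```python
from h import *
c=cam('wrist','w5.png'); 
for i in range(3): tool_delta([.5139,.044,.059]); cam('scene') if i<2 else 0
```

```text
tcp [0.5142 0.0418 0.0591] rot [-8.994e+01 -2.000e-02  9.900e-01] d cm [-0.02  0.01  0.22] f [ 0.25  0.25 -1.69] w 0.0159 t 7.95
tcp [0.5142 0.0417 0.0591] rot [-8.993e+01 -2.000e-02  9.800e-01] d cm [-0.03  0.01  0.23] f [ 0.04  0.85 -2.44] w 0.0156 t 8.0
tcp [0.5142 0.0417 0.0591] rot [-8.992e+01 -2.000e-02  9.800e-01] d cm [-0.03  0.01  0.23] f [-0.16  0.5  -2.11] w 0.0159 t 8.05
```

View pics/w5.png

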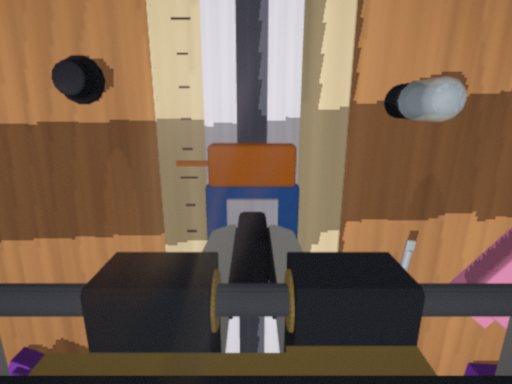

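The marker at (252,165) now touches the saddle front at y≈185, so the carriage is pushing it. From here I'll feel forward in 5 mm steps.

>>> drive_tool:
  increments:
    - {"x":0,"y":0,"z":0.12,"twist":0}
    - {"x":0,"y":0,"z":0.25,"twist":0}
    - {"x":0,"y":0,"z":0.37,"twist":0}
    - {"x":0,"y":0,"z":0.5,"twist":0}

```text
t: 8.55
tcp_pos: [0.5141, 0.0467, 0.0591]
tool_rot: [-89.9, -0.0, 1.0]
ft_force: [1.2, -0.8, -2.0]
width: 0.0156
```

>>> drive_tool:
  increments:
    - {"x":0,"y":0,"z":0.12,"twist":0}
    - {"x":0,"y":0,"z":0.25,"twist":0}
    - {"x":0,"y":0,"z":0.37,"twist":0}
    - {"x":0,"y":0,"z":0.5,"twist":0}

```text
t: 9.05
tcp_pos: [0.514, 0.0517, 0.0591]
tool_rot: [-89.9, -0.0, 1.0]
ft_force: [-1.1, -1.1, -3.1]
width: 0.016
```

>>> drive_tool:
  increments:
    - {"x":0,"y":0,"z":0.12,"twist":0}
    - {"x":0,"y":0,"z":0.25,"twist":0}
    - {"x":0,"y":0,"z":0.37,"twist":0}
    - {"x":0,"y":0,"z":0.5,"twist":0}

```text
t: 9.55
tcp_pos: [0.5139, 0.0568, 0.0591]
tool_rot: [-89.9, -0.0, 1.0]
ft_force: [-0.1, -1.4, -3.5]
width: 0.0155
```

>>> drive_tool:
  increments:
    - {"x":0,"y":0,"z":0.12,"twist":0}
    - {"x":0,"y":0,"z":0.25,"twist":0}
    - {"x":0,"y":0,"z":0.37,"twist":0}
    - {"x":0,"y":0,"z":0.5,"twist":0}

```text
t: 10.05
tcp_pos: [0.5138, 0.0619, 0.0591]
tool_rot: [-89.9, -0.0, 1.0]
ft_force: [0.4, -1.6, -2.3]
width: 0.0157
```

>>> drive_tool:
  increments:
    - {"x":0,"y":0,"z":0.12,"twist":0}
    - {"x":0,"y":0,"z":0.25,"twist":0}
    - {"x":0,"y":0,"z":0.37,"twist":0}
    - {"x":0,"y":0,"z":0.5,"twist":0}

```text
t: 10.55
tcp_pos: [0.5137, 0.0669, 0.0591]
tool_rot: [-89.9, -0.0, 1.0]
ft_force: [0.8, -1.2, -2.6]
width: 0.0158
```

>>> drive_tool:
  increments:
    - {"x":0,"y":0,"z":0.12,"twist":0}
    - {"x":0,"y":0,"z":0.25,"twist":0}
    - {"x":0,"y":0,"z":0.37,"twist":0}
    - {"x":0,"y":0,"z":0.5,"twist":0}

```text
t: 11.05
tcp_pos: [0.5136, 0.072, 0.0591]
tool_rot: [-89.9, -0.0, 1.0]
ft_force: [-0.2, -1.4, -2.1]
width: 0.016
```

>>> drive_tool:
  increments:
    - {"x":0,"y":0,"z":0.12,"twist":0}
    - {"x":0,"y":0,"z":0.25,"twist":0}
    - {"x":0,"y":0,"z":0.37,"twist":0}
    - {"x":0,"y":0,"z":0.5,"twist":0}

```text
t: 11.55
tcp_pos: [0.5135, 0.0761, 0.0591]
tool_rot: [-90.0, 0.0, 0.9]
ft_force: [1.2, -2.7, -0.3]
width: 0.0158
```

Run:
```python
from h import *
for i in range(4): cam('scene');tool_delta([.5139,.0781,.059])
```

```text
tcp [0.5136 0.0762 0.0591] rot [-90.01   0.     0.94] d cm [0.04 0.01 0.18] f [-0.5  -3.07 -1.44] w 0.0158 t 11.6
tcp [0.5135 0.0763 0.0591] rot [-90.    -0.     0.94] d cm [0.04 0.01 0.18] f [-0.34 -2.6  -2.68] w 0.0157 t 11.65
tcp [0.5136 0.0763 0.0591] rot [-89.99  -0.     0.93] d cm [0.04 0.01 0.18] f [ 0.56 -2.96  0.29] w 0.0157 t 11.7
tcp [0.5136 0.0763 0.0591] rot [-89.99  -0.     0.93] d cm [0.04 0.01 0.18] f [ 0.28 -3.32 -0.44] w 0.0157 t 11.75
```

Static force is now −3 N and the advance has fallen short, so contact is beginning. I'll press about 2.5 mm more.

>>> drive_tool:
  increments:
    - {"x":0,"y":0,"z":0.1,"twist":0}
    - {"x":0,"y":0,"z":0.2,"twist":0}
    - {"x":0,"y":0,"z":0.3,"twist":0}
    - {"x":0,"y":0,"z":0.3,"twist":0}

```text
t: 12.25
tcp_pos: [0.5135, 0.0777, 0.0592]
tool_rot: [-90.1, 0.0, 0.9]
ft_force: [-0.6, -5.5, 0.7]
width: 0.0157
```

Run:
```python
from h import *
for i in range(4): cam('scene');tool_delta([.5139,.0781,.059])
```

```text
tcp [0.5135 0.0778 0.0592] rot [-9.012e+01  2.000e-02  8.800e-01] d cm [0.04 0.02 0.03] f [-0.11 -5.4   0.23] w 0.0159 t 12.3
tcp [0.5135 0.0778 0.0592] rot [-9.011e+01  2.000e-02  8.800e-01] d cm [0.04 0.02 0.03] f [-0.21 -5.62  0.87] w 0.016 t 12.35
tcp [0.5135 0.0778 0.0592] rot [-9.011e+01  2.000e-02  8.800e-01] d cm [0.04 0.02 0.03] f [ 0.46 -5.9   0.9 ] w 0.0159 t 12.4
tcp [0.5135 0.0778 0.0592] rot [-9.011e+01  2.000e-02  8.800e-01] d cm [0.04 0.02 0.03] f [ 0.42 -6.46  0.64] w 0.0158 t 12.45
```

>>> drive_tool:
  increments:
    - {"x":0,"y":0,"z":0.1,"twist":0}
    - {"x":0,"y":0,"z":0.2,"twist":0}
    - {"x":0,"y":0,"z":0.3,"twist":0}
    - {"x":0,"y":0,"z":0.3,"twist":0}
    - {"x":0,"y":0,"z":0.3,"twist":0}
    - {"x":0,"y":0,"z":0.3,"twist":0}
    - {"x":0,"y":0,"z":0.3,"twist":0}
    - {"x":0,"y":0,"z":0.3,"twist":0}

```text
t: 13.45
tcp_pos: [0.5135, 0.0785, 0.0594]
tool_rot: [-90.3, 0.0, 0.8]
ft_force: [0.4, -7.6, 0.8]
width: 0.016
```

Run:
```python
from h import *
for i in range(4): cam('scene');tool_delta([.5139,.0781,.059])
c=cam('wrist','w6.png')
```

```text
tcp [0.5135 0.0786 0.0594] rot [-9.029e+01  5.000e-02  8.100e-01] d cm [ 0.04  0.04 -0.05] f [ 1.09 -7.22  1.12] w 0.016 t 13.5
tcp [0.5135 0.0786 0.0593] rot [-9.029e+01  5.000e-02  8.100e-01] d cm [ 0.04  0.03 -0.05] f [ 0.05 -7.15  1.31] w 0.0158 t 13.55
tcp [0.5134 0.0786 0.0593] rot [-9.03e+01  5.00e-02  8.10e-01] d cm [ 0.05  0.03 -0.05] f [-0.23 -8.87  1.23] w 0.0154 t 13.6
tcp [0.5135 0.0786 0.0593] rot [-9.029e+01  5.000e-02  8.100e-01] d cm [ 0.04  0.03 -0.05] f [ 0.63 -6.93  1.1 ] w 0.0158 t 13.65
```

View pics/w6.png

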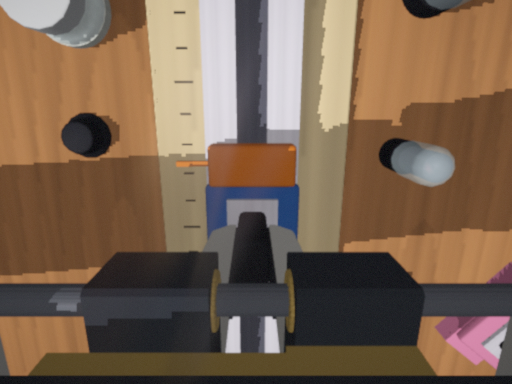

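About 7.4 N was held for more than 0.5 s, roughly 3 mm into the spring, so it is firmly met and not forced. The marker still touches the saddle at (252,185). Now I'll back off 15 mm.

>>> drive_tool:
  increments:
    - {"x":0,"y":0,"z":-0.1,"twist":0}
    - {"x":0,"y":0,"z":-0.3,"twist":0}
    - {"x":0,"y":0,"z":-0.5,"twist":0}
    - {"x":0,"y":0,"z":-0.7,"twist":0}
    - {"x":0,"y":0,"z":-0.9,"twist":0}
    - {"x":0,"y":0,"z":-1.1,"twist":0}
    - {"x":0,"y":0,"z":-1.3,"twist":0}
    - {"x":0,"y":0,"z":-1.45,"twist":0}
    - {"x":0,"y":0,"z":-1.5,"twist":0}
    - {"x":0,"y":0,"z":-1.5,"twist":0}

```text
t: 14.95
tcp_pos: [0.5136, 0.0635, 0.0594]
tool_rot: [-90.3, 0.1, 0.8]
ft_force: [0.1, 0.1, -4.1]
width: 0.0154
```

Run:
```python
from h import *
for i in range(2): cam('scene');tool_delta([.5137,.0636,.059])
c=cam('wrist','w7.png')
```

```text
tcp [0.5136 0.0636 0.0594] rot [-9.029e+01  6.000e-02  8.100e-01] d cm [0.01 0.04 0.  ] f [ 0.27 -0.15 -3.47] w 0.016 t 15.0
tcp [0.5137 0.0636 0.0594] rot [-9.029e+01  5.000e-02  8.100e-01] d cm [ 0.    0.04 -0.  ] f [ 0.61  0.24 -4.44] w 0.0157 t 15.05
```

View pics/w7.png

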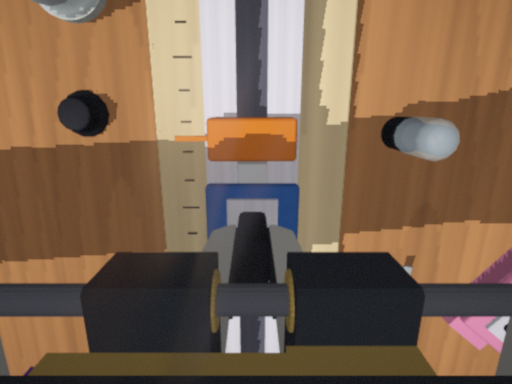

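The carriage moved back exactly 15 mm. A gap shows between the marker's lower edge (y≈160) and the saddle (y≈184). Now I'll let go.

>>> drive_tool:
  increments:
    - {"x":0,"y":0,"z":0,"twist":0}
    - {"x":0,"y":0,"z":0,"twist":0}
    - {"x":0,"y":0,"z":0,"twist":0}
    - {"x":0,"y":0,"z":0,"twist":0}
    - {"x":0,"y":0,"z":0,"twist":0}
    - {"x":0,"y":0,"z":0,"twist":0}
  jaw: 0.3

```text
t: 15.85
tcp_pos: [0.5137, 0.0637, 0.0594]
tool_rot: [-90.3, 0.1, 0.8]
ft_force: [0.3, -0.8, -0.0]
width: 0.0601
```

>>> drive_tool:
  increments:
    - {"x":0,"y":-0.5,"z":0,"twist":0}
    - {"x":0,"y":-1.5,"z":0,"twist":0}
    - {"x":0,"y":-3,"z":0,"twist":0}
    - {"x":0,"y":-5,"z":0,"twist":0}
    - {"x":0,"y":-7,"z":0,"twist":0}
    - {"x":0,"y":-9,"z":0,"twist":0}
    - {"x":0,"y":-11,"z":0,"twist":0}
    - {"x":0,"y":-13,"z":0,"twist":0}
    - {"x":0,"y":-14,"z":0,"twist":0}
    - {"x":0,"y":-14,"z":0,"twist":0}
    - {"x":0,"y":-14,"z":0,"twist":0}

```text
t: 17.23
tcp_pos: [0.5133, 0.0642, 0.1989]
tool_rot: [-90.3, 0.1, 0.8]
ft_force: [0.2, 0.3, -0.2]
width: 0.0601
```

Run:
```python
from h import *
c=cam('wrist','w8.png'); b=cam('side','d8.png'); tool_delta([.5137,.0636,.2])
cv2.imwrite('pics/w8c.png',cv2.resize(cv2.cvtColor(c['image'],cv2.COLOR_RGB2BGR)[60:270,190:320],None,fx=2.8,fy=2.8,interpolation=cv2.INTER_CUBIC))
```

```text
tcp [0.5132 0.0642 0.1987] rot [-90.3    0.15   0.82] d cm [ 0.05 -0.13 -0.06] f [ 0.66 -0.2  -0.15] w 0.0608 t 17.325
```

View pics/w8.png

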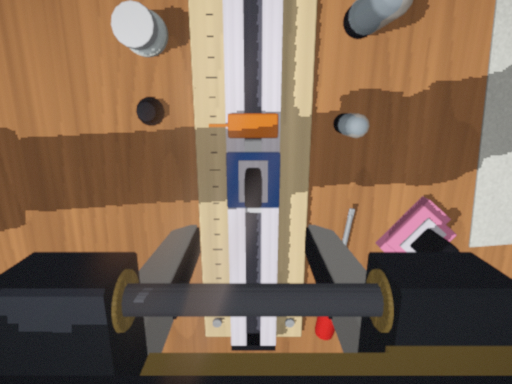

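View pics/d8.png

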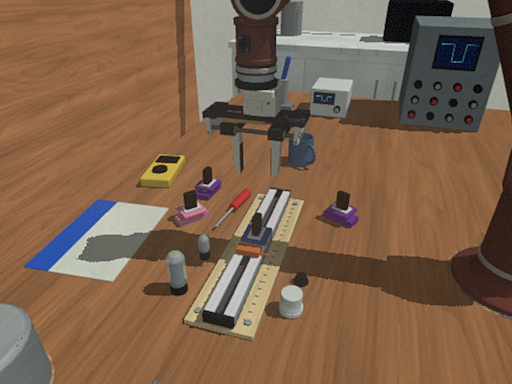

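The wrist view shows the marker at (253,125), the saddle front edge at y≈152 with a deck gap between them, and the gripper well clear. Nothing else has moved. A quick measurement of the gap before handing in:

Run:
```python
from h import *
c=cam('wrist')
print('cam',-c['R'].T@c['t']); im=c['image'].astype(int)
for v in range(108,158,1): print(v,im[v,236:240].mean(0).astype(int), end=' | ')
for z,v in [(.048,152),(.052,114),(.052,138),(.038,138),(.048,207)]: print(z,v,onz(c,253,v,z).round(4))
```

```text
cam [0.51279342 0.13717381 0.3638296 ]
108 [224 220 226] | 109 [222 218 224] | 110 [204 200 206] | 111 [174 169 175] | 112 [163 152 154] | 113 [168 126 111] | 114 [193 120  70] | 115 [212 134  68] | 116 [219 140  70] | 117 [219 140  70] | 118 [219 139  70] | 119 [219 139  69] | 120 [219 139  69] | 121 [219 140  69] | 122 [219 139  68] | 123 [219 138  67] | 124 [219 139  67] | 125 [219 139  66] | 126 [219 138  64] | 127 [219 139  66] | 128 [219 138  65] | 129 [217 136  64] | 130 [194 118  57] | 131 [157  94  51] | 132 [150  89  49] | 133 [149  89  49] | 134 [149  89  49] | 135 [149  88  48] | 136 [144  86  47] | 137 [136  92  67] | 138 [143 126 124] | 139 [152 147 152] | 140 [153 148 154] | 141 [152 149 154] | 142 [152 148 154] | 143 [152 148 153] | 144 [152 149 154] | 145 [152 148 153] | 146 [151 148 154] | 147 [152 148 154] | 148 [152 148 154] | 149 [152 147 153] | 150 [149 146 152] | 151 [130 128 139] | 152 [ 85  93 117] | 153 [ 54  70 110] | 154 [ 48  69 113] | 155 [ 49  69 115] | 156 [ 49  69 116] | 157 [ 48  69 115] | 0.048 152 [0.5135 0.0925 0.048 ]
0.052 114 [0.5129 0.13   0.052 ]
0.052 138 [0.5133 0.1069 0.052 ]
0.038 138 [0.5133 0.1056 0.038 ]
0.048 207 [0.5143 0.0337 0.048 ]
```

```bash
python3 -c "
from workcell import workorder; print(workorder.finish_job())"
```

```text
the job is handed in; nothing more can be done
None
```

I ran the blue carriage into the tight spot, backed it off 15.0 mm, released it and left the marker behind. The job was handed in at about 17 s of the 58 s allowed; no verdict is reported.

- **Tight spot:** I gripped the black fin and slid the carriage +y with the marker ahead of it. Resistance rose from about 1.3 N to about 7.4 N with the gripper at world y = 0.0786. I held it there for more than 0.5 s. From the force I estimate it was about 3 mm into the spring, well short of forced.
- **Final state:** The last pictures show about 14 mm between saddle and marker (camera good to about 2 mm), which agrees with the 15.0 mm the arm moved. The gripper is open and about 14 cm above where it held the fin. By eye, the other objects look unmoved.
- **Small things:**
  - One move call was refused for a missing key, and nothing moved.
  - While I held the carriage there was a small vertical load of up to about 4 N, which went away on release.

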